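# Walk the tube block round to its fence

### The job

The heavy aluminium tube block stands askew on the bench. Without gripping or lifting it, push its corners by turns with the fingertips until one of its long sides (either one) faces the low locating fence squarely, still clear of the fence; then slide it straight against the fence so that this whole long side lies flush along it, without overhanging the fence's ends. Leave the block there and leave the glassware and other things around it alone.

Things in the scene. Friction and masses are not known exactly. Their poses are not given: they have to be found in the camera images.
- block: solid aluminium tube block, 92 (x) x 126 (y, along the long sides) x 38 mm high, about 0.9 kg, 4 x 7 dark wells in its top (too small for a finger). Origin: centre of its underside, on the bench; z up. The two long sides are alike. It slides with dry friction, about 4 to 7 N, and stops where it is left.
- fence: fixed fence: aluminium strip 12 thick, 230 long, 25 mm high, on a low foot plate behind it. Origin: bottom edge of the middle of its working face. y runs along the strip, x from the face into the strip. The block starts on its -x side, centre 140 to 180 mm off, up to 60 mm to either side, long sides 40 to 90 degrees off the fence line, either way; when flush its centre is 46 mm from the face.
- flask: bystander, not to be disturbed: flat culture flask lying on its side: 75 x 90 x 30 mm body with a short neck and an orange cap along its +y (132 mm overall, cap end 80 mm from the origin, other end 45 mm). Origin: centre of its underside.
- dishes: bystander, not to be disturbed: stack of two clear round dishes, 90 mm across, 30 mm high. Origin: centre of its underside.
- vial: bystander, not to be disturbed: small glass vial with a white cap, standing, 26 mm across, 48 mm high. Origin: centre of its underside.
- jar: bystander, not to be disturbed: amber jar with a blue cap, standing, 40 mm across, 60 mm high. Origin: centre of its underside.
- reagent: bystander, not to be disturbed: clear reagent bottle with a blue cap, standing, 56 mm across, 110 mm high. Origin: centre of its underside.
- rack: bystander, not to be disturbed: low white tube rack with six capped tubes, 150 (x) x 50 (y) x 42 mm. Origin: centre of its underside.
Mind the look-alikes: they are no part of the job. Leave any blue, turquoise or yellow look-alike of the block alone.

How it is judged:
On the way:
1. the block has been turned square to the fence (long sides within 0.2 rad of it) while still clear of it (its centre more than 65 mm from the face) (angle between the y axis of block and the y axis of fence, either way round below 0.2 rad and x of block in the frame of fence below -0.065 m), for 0.2 s.
At the end, for the whole second after the job is handed in: A long side of the block lies flush on the fence: parallel within 0.05 rad, its middle within 4 mm of the face, the whole side within the fence's length (centre within 52 mm of the fence's middle); the block flat on the bench and at rest (angle between the y axis of block and the y axis of fence, either way round below 0.05 rad and x of block in the frame of fence between -0.05 and -0.042 m and y of block in the frame of fence between -0.052 and 0.052 m and height (world z) of block below 0.004 m and angle between block's own z axis and vertical below 0.05 rad and linear speed of block below 0.01 m/s); the robot touches nothing.
It fails at once if the block is lifted or tipped (underside more than 8 mm up, or tilted more than 0.12 rad) (height (world z) of block above 0.008 m or angle between block's own z axis and vertical above 0.12 rad).
It fails at once if a bystander is moved more than 15 mm (distance of any of flask, dishes, vial, jar, reagent, rack from where it was at the start of the episode above 0.015 m).
It fails at once if a bystander is tipped more than 0.3 rad (angle between any of flask, dishes, vial, jar, reagent, rack's own z axis and vertical above 0.3 rad).
It also fails if it takes over 72 s, if anything falls off the work surface, if the arm or the gripper's body presses on something with over 40 N, if the wrist force passes 120 N, or if a joint passes its speed limit or range.

### The arm

A 6-joint arm with a two-finger parallel gripper is mounted at the origin on the work surface. World frame = base frame: x ahead of the robot, y to its left, z up, the work surface at z = 0. Lengths are in m, angles in rad, forces in N, time in s.
With the tool pointing down it reaches from about 0.35 to 0.775 m from the base axis. Payload 5.5 kg.
Tool frame: the origin (TCP) lies at the very end of the fingers, on their centre line; the grasp point (between the pads) lies hold_point_z behind it (hold_point_z is the distance from the TCP to the grasp point, in m); x points along the fingers, y is the direction in which the jaws open and shut, and the axes are right-handed (so a half turn about x gives the same grasp; the last joint's range is limited). The gripper opens to 85 mm and grips with 20 to 120 N. Pads are 22 mm wide; open, the fingers measure 114 mm over their backs; the gripper's body (76 mm by 85 mm) begins 54 mm behind the grasp point. The pads swing forward as they close: fully open they stand 13 mm farther back than shut.
Start: joints at [1.021, 0.313, 0.046, 1.304, 0, 1.431], TCP at [0.229, 0.527, 0.231] pointing down, gripper open.
Joint ranges: [-2.76, 2.76], [-0.86, 1.69], [-1.03, 1.26], [-2.2, 2.34], [-1.47, 1.5], [-3.14, 3.14]. Speed limits (rad/s): [2.57, 2.57, 3.14, 3.14, 3.14, 3.14].

### API

Orientations are given as a unit quaternion [w, x, y, z].
In Python, from workcell import * gives the robot as it stands. The module is installed in compiled form; this text tells all that it offers.
- The arm moves only by the tool step_arm, never from a script. Its argument "targets" is a list of rows, each a list of 3 entries, a list of its own where there are three numbers: the turn, a rotation vector about the tool's x, y, z in degrees, then the shift along the tool's x, y, z in cm, then the finger opening in cm, from 0 to 8.54. A call has exactly 10 rows; each row shifts and turns the commanded pose from where the row before left it, along the tool's axes as they then stand; what a row does not reach is not made up. A row lasts 1/10 s, in which the tool goes at most 50 mm and 8.59 degrees, less where a joint would pass 70% of its speed; a pose out of reach is approached as far as the arm can. A call with a gripper value outside its range is refused whole. The fingers move at their own pace and stop on an object; "force" is the grip in N (left out, the last holds). Time passes only in rows, so rows that do not move let the fingers close, or fill a call up. It gives the time, the measured TCP pose, the force and the opening at its end, in the units of the state.
- get_state(): the state, without advancing time (a new reading comes with each control period).
- read_camera(name): name is "side" or "top" or "wrist"; returns the picture (420x560x3 uint8, red, green, blue); there is no depth.
- camera_model(name): a dict with "fx", "fy", "cx", "cy" (pixels), "xyz" and "rotation" of the camera in the world; the wrist camera has in their place "T_tool_cam" (4x4, takes a point from camera to tool coordinates, whose origin is the TCP and whose axes are the tool frame's). Camera axes: x right, y down, z forward; pixel columns grow to the right and rows downward; lengths in m; the calibration is good to about 2 mm. A picture is of the moment at which its call begins: read the wrist's pose just before it. camera_model takes no time and is no camera call.
- hand_in(): hands the job in, once; it reports no verdict.
Trained networks look in the newest picture that a camera, given by its name, has taken for a name from the list of things; names that differ only in an ending like _2 or _b are one class to them, and where a whole thing is asked for, a point or a joint stands for the part that bears it (a point fixed in the world has none). Each returns a list of dicts, best first, with "p" (0 to 1); they miss things now and then, are a little off and sometimes report something else, mostly with a low value. They report only what shows in the picture. A call takes as long as a camera call. They do not tell look-alikes from the thing itself.
- find_in(camera, label): "extent" ([left, top, width, height] in pixels, round what is visible of it).
- silhouettes(camera, label): "mask" (420x560 bool, what is visible of it) and "extent" ([left, top, width, height] in pixels, round what is visible of it).
The state is a dict: "clock": time; "joint_pos": joint angles; "qvel": joint speeds; "tau": joint torques, N m; "tcp_pos": TCP position; "orientation": TCP orientation; "wrist_force": force on the tool from outside, world axes, zero at the start; "ft_torque": the same for the moment, N m; "finger_gap": finger opening in m.
Only numpy, scipy, OpenCV 4.12 (cv2) and the standard library are available. Lean on these libraries where they do the work, as an engineer would, in place of code of your own. Each camera call takes 0.05 s, during which the arm holds its last target.

## Working session

There is one attempt and no reset: what is moved stays moved. The work goes in short steps, Python scripts to look and compute and a tool call to move; the robot and the scene stay as the last step left them, time stands still between calls to the robot, and variables do not carry over. Pictures are saved under pics/ and viewed, and the job is handed in when it is done.

Besides the shell and the picture viewer there is one more tool, called after "Call:" by a JSON object that holds its "api" and its "payload", one argument or row to a line. step_arm: Moves the arm, as the interface text tells. Its arguments: {"type":"object","properties":{"targets":{"type":"array","items":{"type":"array"}},"force":{"type":"number"}},"required":["targets"]}

```bash
mkdir -p pics
python3 - <<'E'
from workcell import *
import cv2
s=get_state();print(s)
for n in ["top","side"]:
    im=read_camera(n);cv2.imwrite(f"pics/{n}0.png",im[:,:,::-1]);m=camera_model(n);print(n,m)
print(camera_model("wrist"))
E
```

```text
{'clock': 0.0, 'joint_pos': array([1.02140072e+00, 3.13993782e-01, 4.50103704e-02, 1.30362665e+00,
       2.28462704e-05, 1.43117364e+00]), 'qvel': array([ 0.00115427, -0.00010708, -0.00132764, -0.00033556, -0.00178574,
        0.00112985]), 'tau': array([ 3.16873484e-04, -4.80625355e+01,  2.98534960e+01,  1.92875013e-02,
       -3.13999981e-04, -2.86405805e-05]), 'tcp_pos': array([0.2288281 , 0.52695422, 0.23042549]), 'orientation': array([ 0.69209254,  0.14326422,  0.69254089, -0.14446591]), 'wrist_force': array([0.01456355, 0.7134839 , 0.7526753 ]), 'ft_torque': array([-0.01254065, -0.00208453,  0.00587799]), 'finger_gap': 0.08511756844445868}
top {'fx': 488.12849302266477, 'fy': 488.12849302266477, 'cx': 279.914899767797, 'cy': 211.99566923618767, 'xyz': array([ 0.19638991, -0.04469265,  1.11788496]), 'rotation': array([ 0.07236466, -0.69376672,  0.71253556, -0.0757903 ])}
side {'fx': 480.0457131905701, 'fy': 480.0457131905701, 'cx': 278.5660502222986, 'cy': 210.94083253020608, 'xyz': array([ 0.89842036, -0.97347002,  0.83494356]), 'rotation': array([-0.43698168,  0.86548789,  0.22357731, -0.09995455])}
{'fx': 355.18013275107944, 'fy': 355.18013275107944, 'cx': 281.1895649690384, 'cy': 212.3712126276931, 'T_tool_cam': array([[ 9.02002138e-04, -3.24086877e-01,  9.46026893e-01,
        -1.43427175e-01],
       [ 9.99999415e-01,  8.57208317e-04, -6.59803277e-04,
         8.45386006e-04],
       [-5.97108537e-04,  9.46026935e-01,  3.24087461e-01,
        -8.33451405e-02],
       [ 0.00000000e+00,  0.00000000e+00,  0.00000000e+00,
         1.00000000e+00]])}
```

View pics/top0.png

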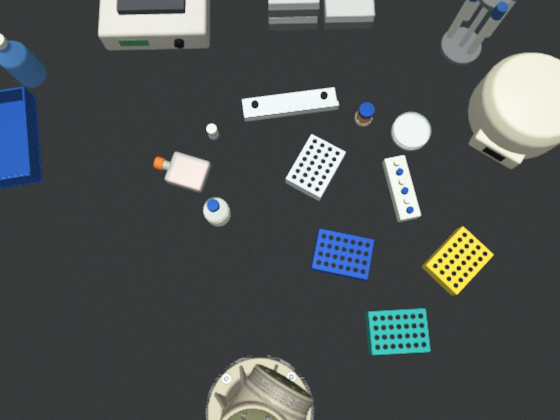

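View pics/side0.png

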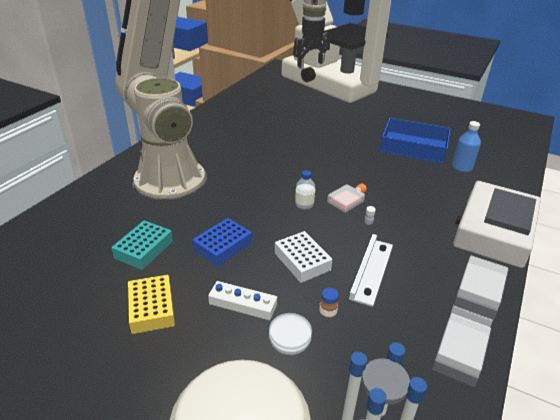

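The top view shows the aluminium/white block at (316,167) and the fence at (290,103). Look-alikes are blue (343,254), yellow (458,261) and turquoise (399,331). The bystanders are rack (402,188), jar (365,113), dishes (411,130), vial (212,131), flask (186,171) and reagent (216,211). By its description I choose the bare aluminium one at (316,167).

```bash
cat > h.py <<'E'
import numpy as np, cv2
from scipy.spatial.transform import Rotation as R
from workcell import *
def rot(q): return R.from_quat([q[1],q[2],q[3],q[0]]).as_matrix()
def cam(n):
    m=camera_model(n)
    return m, rot(m['rotation']), np.array(m['xyz'])
def proj(n,P):
    m,A,c=cam(n);p=(np.atleast_2d(P)-c)@A
    return np.c_[m['fx']*p[:,0]/p[:,2]+m['cx'],m['fy']*p[:,1]/p[:,2]+m['cy']]
def unproj(n,uv,z):
    m,A,c=cam(n);uv=np.atleast_2d(uv)
    d=np.c_[(uv[:,0]-m['cx'])/m['fx'],(uv[:,1]-m['cy'])/m['fy'],np.ones(len(uv))]@A.T
    return c+d*((z-c[2])/d[:,2])[:,None]
E
python3 - <<'E'
from h import *
im=cv2.imread("pics/top0.png")
print("proj axes",proj("top",[[0,0,0],[.4,0,0],[.4,.2,0],[.229,.527,.23]]).round())
c=im[70:220,220:440];cv2.imwrite("pics/crop0.png",cv2.resize(c,None,fx=3.6,fy=3.6,interpolation=cv2.INTER_CUBIC)[:600,:800])
for l in ["block","fence","flask","dishes","vial","jar","reagent","rack"]:
    r=silhouettes("top",l)
    for d in r[:5]:
        mm=d['mask'].astype(np.uint8);ys,xs=np.nonzero(mm)
        print(l,round(d['p'],2),d['extent'],unproj("top",[xs.mean(),ys.mean()],.03).round(3)[0],cv2.minAreaRect(np.c_[xs,ys].astype(np.float32)))
print(get_state()['clock'])
E
```

```text
proj axes [[261. 410.]
 [257. 227.]
 [171. 229.]
 [-42. 306.]]
block 0.9 [366.8, 307.4, 63.8, 47.3] [ 0.158 -0.3    0.03 ] ((396.9862365722656, 330.8345031738281), (45.17674255371094, 61.45366287231445), 85.2363510131836)
block 0.8 [286.5, 134.8, 57.5, 65.6] [ 0.534 -0.137  0.03 ] ((314.7437744140625, 166.35166931152344), (40.90278244018555, 56.34380340576172), 30.068584442138672)
block 0.66 [421.1, 227.3, 72.5, 69.1] [ 0.308 -0.445  0.03 ] ((456.9901428222656, 260.11566162109375), (46.32746505737305, 58.76120376586914), 43.53120040893555)
block 0.56 [311.4, 228.4, 63.0, 54.1] [ 0.329 -0.189  0.03 ] ((341.9800109863281, 253.8599853515625), (58.76387405395508, 43.73749542236328), 10.30484676361084)
fence 0.95 [240.0, 85.2, 98.9, 39.4] [ 0.693 -0.082  0.03 ] ((289.4554748535156, 103.27995300292969), (22.618932723999023, 94.8907470703125), 82.64761352539062)
flask 0.79 [153.8, 151.6, 56.3, 38.5] [0.532 0.167 0.03 ] ((179.80250549316406, 169.0320281982422), (54.64398193359375, 32.392662048339844), 17.35402488708496)
flask 0.27 [204.0, 197.6, 27.3, 29.5] [0.435 0.093 0.03 ] ((216.0, 210.5
[... 567 characters left out ...]
674835205078), 26.56505012512207)
jar 0.31 [389.4, 110.0, 41.7, 37.0] [ 0.617 -0.366  0.03 ] ((410.00006103515625, 130.50003051757812), (37.476661682128906, 38.890872955322266), 45.0)
reagent 0.58 [204.3, 197.3, 23.2, 29.9] [0.434 0.093 0.03 ] ((215.5, 211.0), (28.0, 25.0), 90.0)
rack 0.88 [382.5, 154.5, 39.1, 67.4] [ 0.478 -0.333  0.03 ] ((400.71990966796875, 186.9418182373047), (65.42320251464844, 24.906877517700195), 75.17352294921875)
rack 0.31 [150.7, 151.2, 60.3, 38.9] [0.533 0.167 0.03 ] ((179.51844787597656, 168.88504028320312), (55.920650482177734, 33.262577056884766), 17.2414608001709)
rack 0.31 [204.9, 199.1, 25.9, 29.2] [0.435 0.092 0.03 ] ((216.5, 211.0), (28.0, 25.0), 90.0)
0.5
```

View pics/crop0.png

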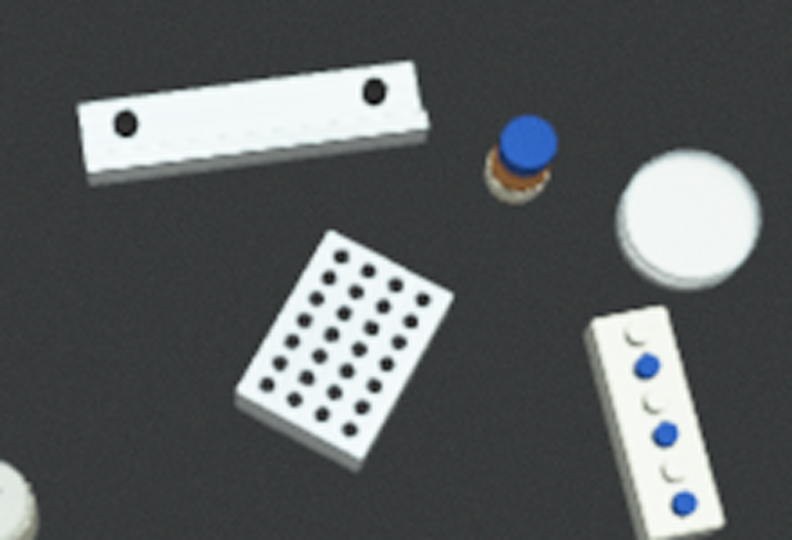

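```bash
cat >> h.py <<'E'
def blockpose(im,near=None,dbg=False):
    g=im.min(axis=2)  # near: uv polygon mask via other info
    m=(g>185).astype(np.uint8)
    n,l,st,ce=cv2.connectedComponentsWithStats(m)
    out=[]
    for i in range(1,n):
        if st[i,4]<800: continue
        ct=cv2.findContours((l==i).astype(np.uint8),0,cv2.CHAIN_APPROX_NONE)[0]
        p=max(ct,key=len)[:,0,:].astype(float)
        P=unproj("top",p,.038)[:,:2]
        (c,s,a)=cv2.minAreaRect((P*1000).astype(np.float32))
        if near is None or np.hypot(c[0]/1000-near[0],c[1]/1000-near[1])<.06:
            # long-axis angle
            w,h=s; ang=np.deg2rad(a) if w>h else np.deg2rad(a+90)
            out.append((np.array(c)/1000,np.sort(s),(np.rad2deg(ang))%180,cv2.boxPoints((c,s,a))/1000))
    return out
E
python3 - <<'E'
from h import *
im=cv2.imread("pics/top0.png")
for o in blockpose(im,near=(.534,-.137)):print(o)
for o in blockpose(im,near=(.69,-.08)):print("fence",o)
o=np.array([220,70])
f=np.array([[87,173],[427,131],[78,104],[412,62],[90,185],[428,142]])/3.6+o
F=unproj("top",f,.025);print(F[:2].round(4));print(unproj("top",f[4:],0).round(4))
E
```

```text
(array([ 0.53534296, -0.13813805]), array([ 90.9278183 , 125.08802032]), np.float64(149.2066535949707), array([[ 0.4583415 , -0.14517345],
       [ 0.56579447, -0.2092114 ],
       [ 0.6123444 , -0.13110265],
       [ 0.5048914 , -0.0670647 ]], dtype=float32))
fence (array([ 0.69333728, -0.08381449]), array([ 48.57447052, 226.72442627]), np.float64(96.41033887863159), array([[ 0.6565452 ,  0.02612733],
       [ 0.6818586 , -0.19917956],
       [ 0.73012936, -0.19375631],
       [ 0.704816  ,  0.03155058]], dtype=float32))
[[ 0.6606  0.0259  0.025 ]
 [ 0.6845 -0.201   0.025 ]]
[[ 0.6625  0.0256  0.    ]
 [ 0.6876 -0.2048  0.    ]]
```

```bash
cat >> h.py <<'E'
FO=np.array([.673,-.0885]); FA=np.deg2rad(6.1)
U=np.array([np.cos(FA),np.sin(FA)]);V=np.array([-U[1],U[0]])
def toF(p): d=np.asarray(p)[...,:2]-FO; return np.stack([d@U,d@V],-1)
def fromF(a): a=np.asarray(a); return FO+a[...,:1]*U+a[...,1:2]*V
def plan(uv,z,yawy):
    """target fence coords, height, and fence-frame angle (deg) of tool y axis; prints shift in current tool axes, turn about tool x"""
    s=get_state();T=rot(s['orientation']);p=s['tcp_pos']
    w=np.r_[fromF(np.array(uv)),z]; 
    a=np.deg2rad(yawy)+FA; y=np.array([np.cos(a),np.sin(a),0]);x=np.array([0,0,-1.]);zz=np.cross(x,y)
    G=np.c_[x,y,zz]
    rv=np.rad2deg(R.from_matrix(T.T@G).as_rotvec())
    print("target",w.round(4),"turn",rv.round(2),"shift(cm) cur axes",(T.T@(w-p)*100).round(2),"in goal axes",(G.T@(w-p)*100).round(2))
E
python3 - <<'E'
from h import *
s=get_state();print(rot(s['orientation']).round(3), s['joint_pos'].round(3))
c=toF([.5353,-.1381]);print(c)
a=np.deg2rad(149.2)-FA;L=np.array([np.cos(a),np.sin(a)]);S=np.array([-L[1],L[0]])*-1
print(L,S)
A=c+.063*L-.046*S;print("A",A,[ (c+i*.063*L+j*.046*S).round(4) for i in(1,-1) for j in(1,-1)])
st=A-.012*L-.026*S;print("start",st,fromF(st))
for yaw in (90,-90,143,-37):plan(st,.2,yaw)
E
```

```text
[[ 0.     0.398  0.917]
 [ 0.     0.917 -0.398]
 [-1.     0.     0.   ]] [ 1.021  0.313  0.046  1.304 -0.     1.431]
[-0.14219103 -0.0346866 ]
[-0.79968466  0.60042023] [0.60042023 0.79968466]
A [-0.2201905  -0.03364562] [array([-0.165 ,  0.0399]), array([-0.2202, -0.0336]), array([-0.0642, -0.0357]), array([-0.1194, -0.1093])]
start [-0.22620521 -0.06164246] [ 0.45462596 -0.17383093]
target [ 0.4546 -0.1738  0.2   ] turn [-29.58   0.    -0.  ] shift(cm) cur axes [  3.13 -55.33  48.62] in goal axes [  3.13 -72.12  14.97]
target [ 0.4546 -0.1738  0.2   ] turn [150.42  -0.    -0.  ] shift(cm) cur axes [  3.13 -55.33  48.62] in goal axes [  3.13  72.12 -14.97]
target [ 0.4546 -0.1738  0.2   ] turn [-82.58   0.    -0.  ] shift(cm) cur axes [  3.13 -55.33  48.62] in goal axes [  3.13 -55.36 -48.59]
target [ 0.4546 -0.1738  0.2   ] turn [97.42 -0.   -0.  ] shift(cm) cur axes [  3.13 -55.33  48.62] in goal axes [ 3.13 55.36 48.59]
```

Call:
{"api": "step_arm", "payload": {
  "targets": [
    [[-5.92,0,0],[0,0,0],8.5],
    [[-5.92,0,0],[0,0,0],4],
    [[-5.92,0,0],[0,0,0],0],
    [[-5.92,0,0],[0,0,0],0],
    [[-5.92,0,0],[0,0,0],0],
    [[0,0,0],[0,-4.5,1],0],
    [[0,0,0],[0,-4.5,1],0],
    [[0,0,0],[0,-4.5,1],0],
    [[0,0,0],[0,-4.5,1],0],
    [[0,0,0],[0,-4.5,1],0]
  ],
  "force": 40
}}

```text
clock: 1.5
tcp_pos: [0.303, 0.3075, 0.2314]
orientation: [0.706, -0.038, 0.706, 0.038]
wrist_force: [0.5, -0.4, 0.9]
finger_gap: 0.0
```

Call:
{"api": "step_arm", "payload": {
  "targets": [
    [[0,0,0],[0,-4.5,1],0],
    [[0,0,0],[0,-4.5,1],0],
    [[0,0,0],[0,-4.5,1],0],
    [[0,0,0],[0,-4.5,1],0],
    [[0,0,0],[0,-4.5,1],0],
    [[0,0,0],[0,-4.5,1],0],
    [[0,0,0],[0,-4.5,1],0],
    [[0,0,0],[0,-4.5,1],0],
    [[0,0,0],[0,-4.5,1],0],
    [[0,0,0],[0,-4.5,1],0]
  ]
}}

```text
clock: 2.5
tcp_pos: [0.4506, -0.1298, 0.2316]
orientation: [0.706, -0.038, 0.706, 0.037]
wrist_force: [0.3, 0.6, 0.2]
finger_gap: 0.0002
```

Run:
```python
from h import *
print(get_state()['tcp_pos'],get_state()['finger_gap'],get_state()['wrist_force'])
plan([-.2262,-.0616],.1,90)
im=read_camera("wrist");cv2.imwrite("pics/w1.png",im[:,:,::-1])
```

```text
[ 0.45055537 -0.12982818  0.23157097] 0.00023344442937372223 [0.26867712 0.6332689  0.15735975]
target [ 0.4546 -0.1738  0.1   ] turn [-0.01  0.05  0.01] shift(cm) cur axes [13.16 -4.41 -0.07] in goal axes [13.16 -4.41 -0.06]
```

View pics/w1.png

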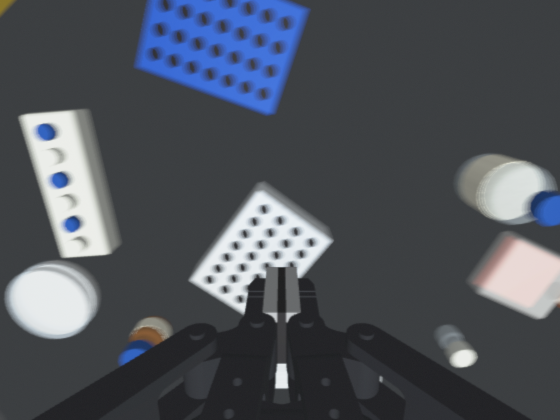

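Call:
{"api": "step_arm", "payload": {
  "targets": [
    [[0,0,0],[0,-2.2,0],0],
    [[0,0,0],[0,-2.2,0],0],
    [[0,0,0],[4,0,0],0],
    [[0,0,0],[4,0,0],0],
    [[0,0,0],[4,0,0],0],
    [[0,0,0],[4,0,0],0],
    [[0,0,0],[3,0,0],0],
    [[0,0,0],[2,0,0],0],
    [[0,0,0],[0.9,0,0],0],
    [[0,0,0],[0,0,0],0]
  ]
}}

```text
clock: 3.55
tcp_pos: [0.4542, -0.1709, 0.0114]
orientation: [0.705, -0.037, 0.707, 0.038]
wrist_force: [-0.3, 0.4, 1.5]
finger_gap: 0.0001
```

Run:
```python
from h import *
s=get_state();print(s['tcp_pos'],s['wrist_force'],toF(s['tcp_pos']))
im=read_camera("top");cv2.imwrite("pics/t2.png",cv2.resize(im[70:290,180:460,::-1],None,fx=2.7,fy=2.7))
```

```text
[ 0.45416007 -0.17086071  0.01141601] [-0.32368534  0.41544099  1.4820941 ] [-0.22635283 -0.05863955]
```

View pics/t2.png

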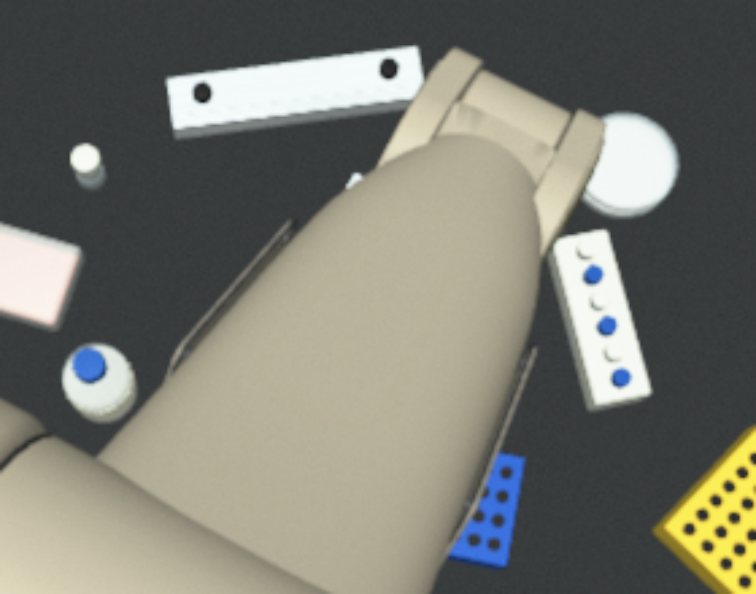

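Call:
{"api": "step_arm", "payload": {
  "targets": [
    [[0,0,0],[0,0.4,0.3],0],
    [[0,0,0],[0,0.4,0.3],0],
    [[0,0,0],[0,0.4,0.3],0],
    [[0,0,0],[0,0.38,0.32],0],
    [[0,0,0],[0,0.37,0.34],0],
    [[0,0,0],[0,0.34,0.37],0],
    [[0,0,0],[0,0.32,0.38],0],
    [[0,0,0],[0,0.29,0.4],0],
    [[0,0,0],[0,0.27,0.42],0],
    [[0,0,0],[0,0,0],0]
  ]
}}

```text
clock: 4.6
tcp_pos: [0.4823, -0.1358, 0.0125]
orientation: [0.706, -0.038, 0.706, 0.038]
wrist_force: [-2.8, 0.2, 0.3]
finger_gap: 0.0002
```

Run:
```python
from h import *
s=get_state();print(s['tcp_pos'],s['wrist_force'],toF(s['tcp_pos']))
a=read_camera("side")[:,:,::-1];b=read_camera("wrist")[:,:,::-1]
cv2.imwrite("pics/s3.png",np.hstack([cv2.resize(a[180:360,180:420],(480,360)),cv2.resize(b,(320,240)).copy() if 0 else cv2.copyMakeBorder(cv2.resize(b,(320,240)),0,120,0,0,0)]))
cv2.imwrite("pics/w3.png",b)
```

```text
[ 0.48234641 -0.1357587   0.01252288] [-2.82810513  0.20536029  0.28091869] [-0.194596  -0.0267315]
```

View pics/s3.png

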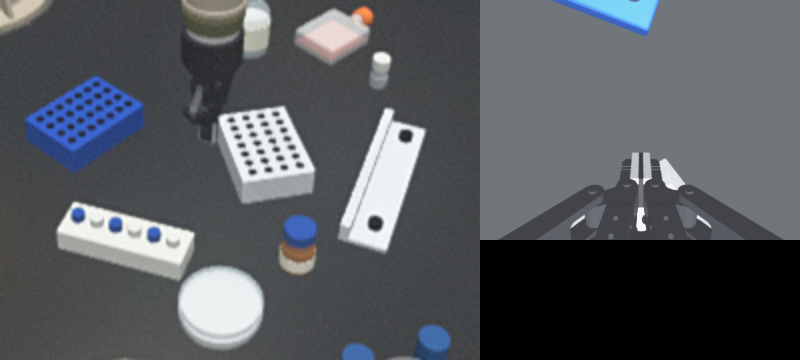

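View pics/w3.png

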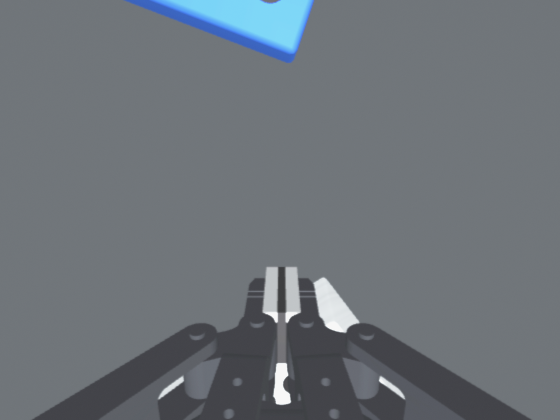

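```bash
sed -i 's/def blockpose(im,near=None,dbg=False):/def blockpose(im,near=None,cam_="top",th=185):/; s/unproj("top",p,.038)/unproj(cam_,p,.038)/; s/g>185/g>th/; s/<800: continue/<400: continue/' h.py
cat >> h.py <<'E'
def show(cn,near,th,file=None):
    im=read_camera(cn)[:,:,::-1].copy()
    if isinstance(near,str): near=fromF(np.array(eval(near)))
    for c,s,a,b in blockpose(im,near,cn,th):
        print(cn,"ctrF",toF(c).round(4),"size",s.round(1),"angF",round((a-np.rad2deg(FA))%180,2),"cornersF",toF(b).round(4).tolist())
        q=proj(cn,np.c_[b,np.full(4,.038)]); cv2.polylines(im,[np.round(q*8).astype(np.int32)],True,(0,0,255),1,cv2.LINE_AA,3)
    if file: cv2.imwrite(file,im)
E
python3 - <<'E'
from h import *
im=cv2.imread("pics/side0.png")
for th in (150,165,180,200):
  for o in blockpose(im,(.5353,-.138),"side",th):print(th,toF(o[0]),o[1],o[2]-6.1)
show("side",".eval" if 0 else "(-.12,-.03)",165,"pics/s4.png")
E
```

```text
150 [-0.13527515 -0.05216964] [109.62684631 152.83132935] 143.1430191040039
165 [-0.13994246 -0.03765078] [ 91.91835785 127.99461365] 143.17925109863282
180 [-0.13980254 -0.03735126] [ 91.48606873 127.28520203] 143.07330932617188
200 [-0.13990159 -0.03682384] [ 90.49917603 126.52371216] 143.20186462402344
side ctrF [-0.1179 -0.0305] size [ 91.3 128.8] angF 125.47 cornersF [[-0.1925, -0.0046], [-0.1178, -0.1094], [-0.0434, -0.0564], [-0.1181, 0.0484]]
```

View pics/s4.png

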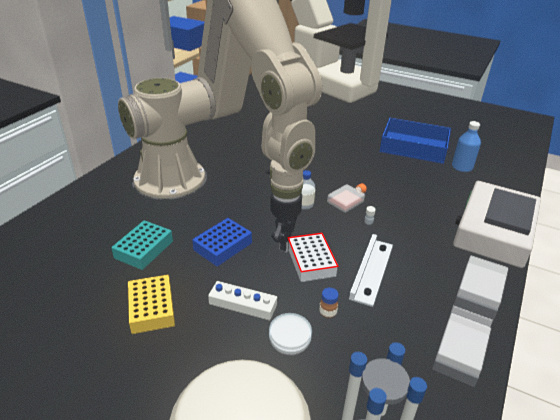

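Call:
{"api": "step_arm", "payload": {
  "targets": [
    [[0,0,0],[0,-0.6,-0.8],0],
    [[0,0,0],[0,0,0],0],
    [[0,0,0],[-4,0,0],0],
    [[0,0,0],[-4.5,0,0],0],
    [[0,0,0],[0,-2,0],0],
    [[0,0,0],[0,-2.8,2.5],0],
    [[0,0,0],[0,-2.8,3],0],
    [[0,0,0],[0,-1.8,3],0],
    [[0,0,0],[0,0,2.4],0],
    [[0,0,0],[0,0,0],0]
  ]
}}

```text
clock: 5.75
tcp_pos: [0.5967, -0.2264, 0.097]
orientation: [0.707, -0.038, 0.705, 0.038]
wrist_force: [-1.0, 0.5, 0.4]
finger_gap: -0.0
```

Run:
```python
from h import *
s=get_state();print(s['tcp_pos'],s['wrist_force'],toF(s['tcp_pos']))
show("side","(-.12,-.03)",165,"pics/s5.png")
show("top","(-.12,-.03)",185)
b=read_camera("wrist")[:,:,::-1];cv2.imwrite("pics/w5.png",b)
plan([-.094,-.126],.012,90)
```

```text
[ 0.59670028 -0.22640385  0.09701029] [-1.0435832   0.49181483  0.39424091] [-0.09052193 -0.12901511]
side ctrF [-0.1178 -0.0306] size [ 91.4 128.7] angF 125.4 cornersF [[-0.1923, -0.0046], [-0.1177, -0.1096], [-0.0432, -0.0566], [-0.1178, 0.0483]]
target [ 0.5929 -0.2238  0.012 ] turn [ 0.01 -0.05 -0.04] shift(cm) cur axes [8.49 0.13 0.01] in goal axes [8.49 0.13 0.  ]
```

View pics/w5.png

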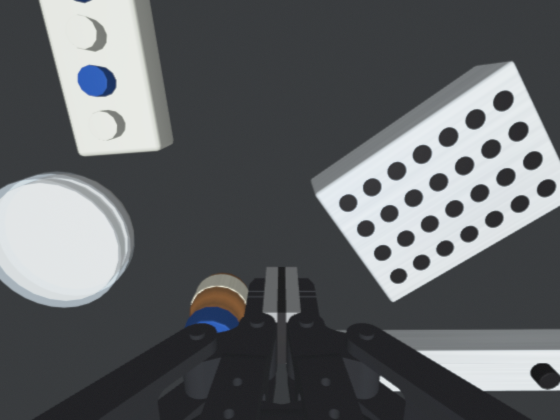

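View pics/s5.png

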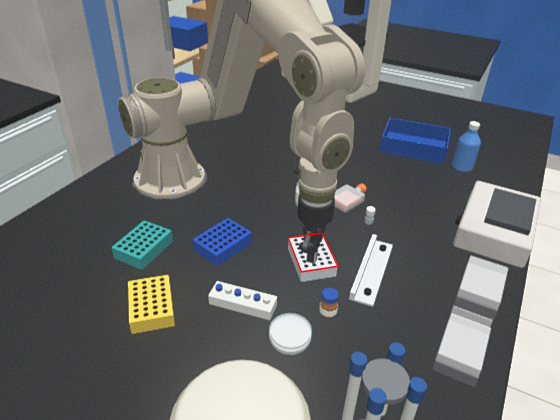

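Call:
{"api": "step_arm", "payload": {
  "targets": [
    [[0,0,0],[3.5,0,0],0],
    [[0,0,0],[3,0,0],0],
    [[0,0,0],[2,0,0],0],
    [[0,0,0],[0,0.65,-0.46],0],
    [[0,0,0],[0,0.65,-0.46],0],
    [[0,0,0],[0,0.42,-0.29],0],
    [[0,0,0],[0,0.41,-0.28],0],
    [[0,0,0],[0,0.43,-0.26],0],
    [[0,0,0],[0,0.45,-0.22],0],
    [[0,0,0],[0,0,0],0]
  ]
}}

```text
clock: 6.9
tcp_pos: [0.5719, -0.1977, 0.0138]
orientation: [0.707, -0.038, 0.705, 0.037]
wrist_force: [0.6, -2.7, 2.8]
finger_gap: -0.0
```

Run:
```python
from h import *
s=get_state();print(s['tcp_pos'],s['wrist_force'],toF(s['tcp_pos']))
show("side","(-.12,-.03)",165,"pics/s6.png")
```

```text
[ 0.57187624 -0.19772192  0.01378955] [ 0.60443763 -2.72899554  2.80496343] [-0.11215756 -0.09785768]
```

View pics/s6.png

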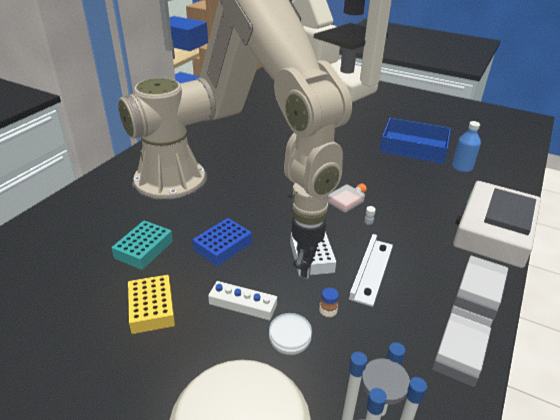

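Call:
{"api": "step_arm", "payload": {
  "targets": [
    [[0,0,0],[0,0.46,-0.19],0],
    [[0,0,0],[0,0.47,-0.16],0],
    [[0,0,0],[0,0.48,-0.14],0],
    [[0,0,0],[0,0.49,-0.11],0],
    [[0,0,0],[0,0.49,-0.09],0],
    [[0,0,0],[0,0.5,-0.06],0],
    [[0,0,0],[0,-0.8,0.1],0],
    [[0,0,0],[0,-2,0.5],0],
    [[0,0,0],[-4,0,0],0],
    [[0,0,0],[-4,0,0],0]
  ]
}}

```text
clock: 7.95
tcp_pos: [0.5673, -0.196, 0.0907]
orientation: [0.704, -0.036, 0.708, 0.039]
wrist_force: [0.8, -0.6, -0.1]
finger_gap: 0.0001
```

Run:
```python
from h import *
s=get_state();print(s['tcp_pos'],s['wrist_force'],toF(s['tcp_pos']))
show("side","(-.12,-.03)",165,"pics/s7.png")
b=read_camera("wrist")[:,:,::-1];cv2.imwrite("pics/w7.png",b)
```

```text
[ 0.56732569 -0.19597716  0.09071691] [ 0.83453904 -0.57132885 -0.05716882] [-0.11649693 -0.09563924]
side ctrF [-0.1242  0.015 ] size [ 90.7 128.9] angF 116.19 cornersF [[-0.1933, 0.0528], [-0.1364, -0.0629], [-0.055, -0.0229], [-0.1119, 0.0928]]
```

View pics/s7.png

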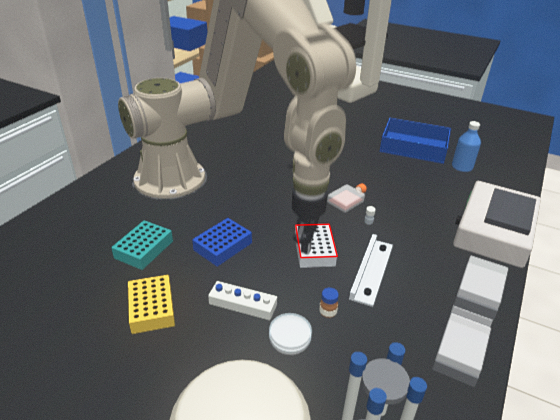

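View pics/w7.png

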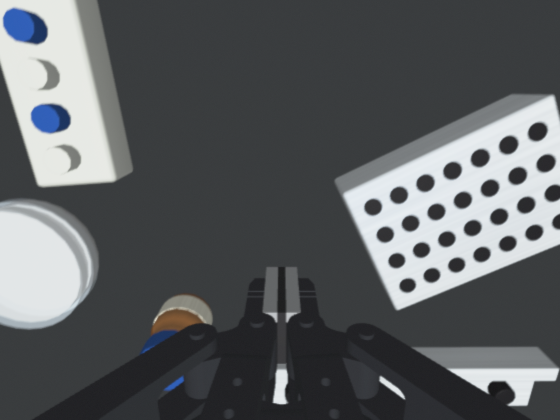

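Call:
{"api": "step_arm", "payload": {
  "targets": [
    [[0,0,0],[0,0,-2.2],0],
    [[0,0,0],[0,2.1,-2.1],3],
    [[0,0,0],[0,2.1,-2.1],6.5],
    [[0,0,0],[0,2.1,-2.1],6.5],
    [[0,0,0],[0,2.1,-2.1],6.5],
    [[0,0,0],[0,2.2,0],6.5],
    [[0,0,0],[0,0,0],6.5],
    [[0,0,0],[3,0,0],6.5],
    [[0,0,0],[0,0,0],6.5],
    [[0,0,0],[0,0,0],6.5]
  ]
}}

```text
clock: 9.05
tcp_pos: [0.452, -0.1026, 0.0617]
orientation: [0.705, -0.037, 0.707, 0.038]
wrist_force: [-0.6, 0.5, -0.1]
finger_gap: 0.0648
```

Run:
```python
from h import *
s=get_state();print(s['tcp_pos'],s['wrist_force'],toF(s['tcp_pos']),s['finger_gap'])
plan([-.221,.010],.010,90)
b=read_camera("wrist")[:,:,::-1];cv2.imwrite("pics/w8.png",b)
show("side","(-.12,.02)",165,"pics/s8.png")
```

```text
[ 0.45195201 -0.102566    0.06172868] [-0.57795482  0.50094024 -0.05217004] [-0.22129111  0.0095031 ] 0.06478217000506185
target [ 0.4522 -0.102   0.01  ] turn [ 0.01 -0.14 -0.1 ] shift(cm) cur axes [5.17 0.04 0.04] in goal axes [5.17 0.05 0.03]
side ctrF [-0.125   0.0151] size [ 91.1 129.2] angF 116.74 cornersF [[-0.1948, 0.0523], [-0.1366, -0.0631], [-0.0553, -0.0221], [-0.1134, 0.0933]]
```

View pics/w8.png

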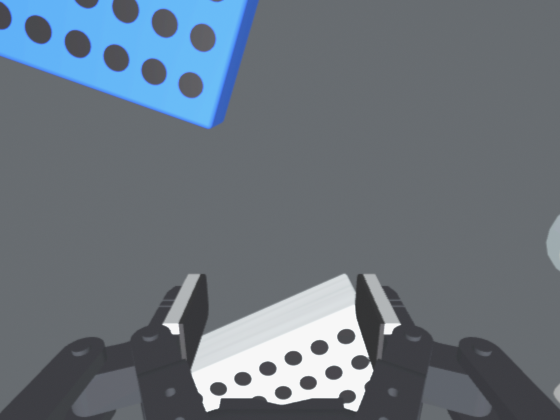

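View pics/s8.png

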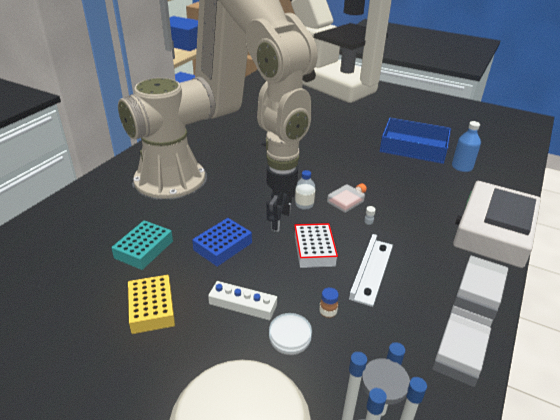

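```bash
cat >> h.py <<'E'
def wun(uv,z,s=None):
    s=s or get_state();m=camera_model("wrist");T=m['T_tool_cam'];A=rot(s['orientation'])
    c=s['tcp_pos']+A@T[:3,3];uv=np.atleast_2d(uv)
    d=np.c_[(uv[:,0]-m['cx'])/m['fx'],(uv[:,1]-m['cy'])/m['fy'],np.ones(len(uv))]@(A@T[:3,:3]).T
    P=c+d*((z-c[2])/d[:,2])[:,None]; return toF(P)
E
python3 - <<'E'
from h import *
print(wun([[354,306],[193,368]],.038), wun([[347,275]],0))
E
```

```text
[[-0.19111703  0.04948684]
 [-0.14856951 -0.04248376]] [[-0.18932667  0.05236672]]
```

Call:
{"api": "step_arm", "payload": {
  "targets": [
    [[0,0,0],[2.5,-0.4,0],6.5],
    [[0,0,0],[2,0,0],6.5],
    [[0,0,0],[0.7,0,0],6.5],
    [[0,0,0],[0,0,0.6],6.5],
    [[0,0,0],[0,0,0.6],6.5],
    [[0,0,0],[0,0.25,0.54],6.5],
    [[0,0,0],[0,0.25,0.54],6.5],
    [[0,0,0],[0,0.25,0.54],6.5],
    [[0,0,0],[0,0.25,0.54],6.5],
    [[0,0,0],[0,0,0],6.5]
  ]
}}

```text
clock: 10.15
tcp_pos: [0.4855, -0.0922, 0.0105]
orientation: [0.706, -0.038, 0.706, 0.038]
wrist_force: [-1.8, 0.6, -0.2]
finger_gap: 0.0651
```

Run:
```python
from h import *
s=get_state();print(s['tcp_pos'],s['wrist_force'],toF(s['tcp_pos']),s['finger_gap'])
b=read_camera("wrist")[:,:,::-1];cv2.imwrite("pics/w9.png",b)
show("side","(-.12,.02)",165,"pics/s9.png")
```

```text
[ 0.48552611 -0.09221472  0.01049126] [-1.83098576  0.58614769 -0.15999751] [-0.18680714  0.01622805] 0.06512224532778063
side ctrF [-0.1153  0.0156] size [ 90.5 129.7] angF 107.14 cornersF [[-0.1777, 0.0642], [-0.1394, -0.0598], [-0.0529, -0.0331], [-0.0912, 0.0909]]
```

View pics/w9.png

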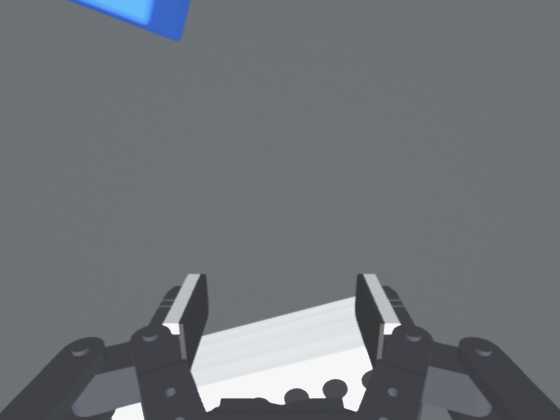

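View pics/s9.png

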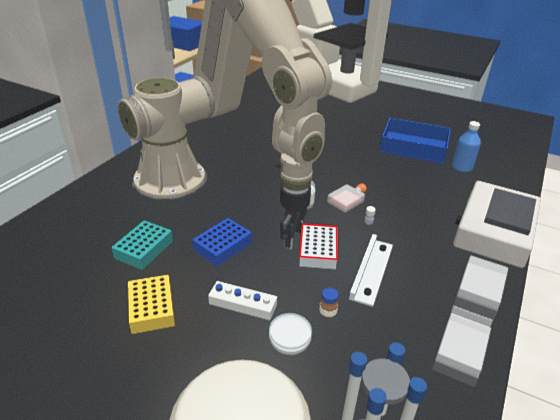

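Call:
{"api": "step_arm", "payload": {
  "targets": [
    [[0,0,0],[0,0.2,0.5],6.5],
    [[0,0,0],[0,0.15,0.5],6.5],
    [[0,0,0],[0,0.1,0.5],6.5],
    [[0,0,0],[0,0,0.5],6.5],
    [[0,0,0],[0,0,0],6.5],
    [[0,0,0],[0,0,0],6.5],
    [[0,0,0],[0,0,0],6.5],
    [[0,0,0],[0,0,0],6.5],
    [[0,0,0],[0,0,0],6.5],
    [[0,0,0],[0,0,0],6.5]
  ]
}}

```text
clock: 11.25
tcp_pos: [0.505, -0.0866, 0.0104]
orientation: [0.706, -0.038, 0.706, 0.038]
wrist_force: [-0.8, 0.5, -0.5]
finger_gap: 0.0652
```

Run:
```python
from h import *
s=get_state();print(s['tcp_pos'],s['wrist_force'],toF(s['tcp_pos']),s['finger_gap'])
b=read_camera("wrist")[:,:,::-1];cv2.imwrite("pics/w10.png",b)
show("side","(-.11,.02)",165,"pics/s10.png")
```

```text
[ 0.50501545 -0.08662524  0.01037242] [-0.84619844  0.5485584  -0.52414459] [-0.16683419  0.01971487] 0.0651915062441974
side ctrF [-0.1021  0.0118] size [ 91.2 130.2] angF 97.7 cornersF [[-0.156, 0.0702], [-0.1386, -0.0588], [-0.0482, -0.0466], [-0.0656, 0.0824]]
```

View pics/w10.png

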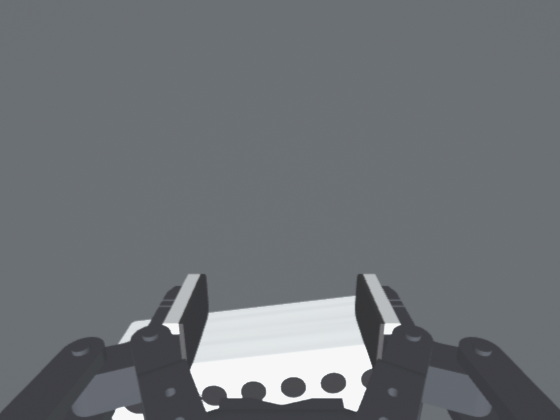

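Call:
{"api": "step_arm", "payload": {
  "targets": [
    [[0,0,0],[0,0,0.4],6.5],
    [[0,0,0],[0,0,0.4],6.5],
    [[0,0,0],[0,0,0.4],6.5],
    [[0,0,0],[0,0,0.3],6.5],
    [[0,0,0],[0,0,0],6.5],
    [[0,0,0],[0,0,0],6.5],
    [[0,0,0],[0,0,0],6.5],
    [[0,0,0],[0,0,0],6.5],
    [[0,0,0],[0,0,0],6.5],
    [[0,0,0],[0,0,0],6.5]
  ]
}}

```text
clock: 12.35
tcp_pos: [0.5196, -0.0849, 0.0102]
orientation: [0.706, -0.038, 0.706, 0.038]
wrist_force: [-3.9, 1.7, -1.2]
finger_gap: 0.065
```

Run:
```python
from h import *
s=get_state();print(s['tcp_pos'],s['wrist_force'],toF(s['tcp_pos']),s['finger_gap'])
b=read_camera("wrist")[:,:,::-1];cv2.imwrite("pics/w11.png",b)
show("side","(-.1,.02)",165,"pics/s11.png")
```

```text
[ 0.51964378 -0.08487112  0.01021047] [-3.90141152  1.66210714 -1.17126873] [-0.15210228  0.01990459] 0.06504065979860835
side ctrF [-0.093   0.0081] size [ 92.6 129.2] angF 91.29 cornersF [[-0.1407, 0.0716], [-0.1378, -0.0576], [-0.0452, -0.0555], [-0.0481, 0.0737]]
```

View pics/w11.png

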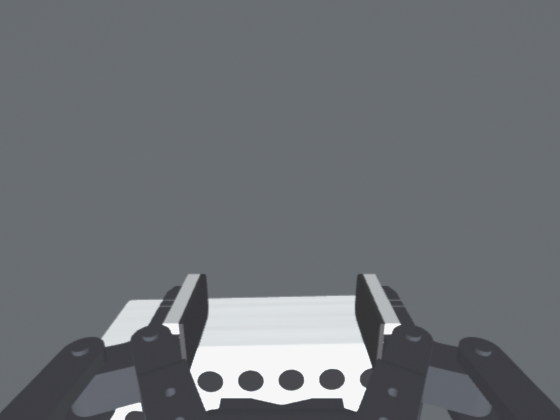

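View pics/s11.png

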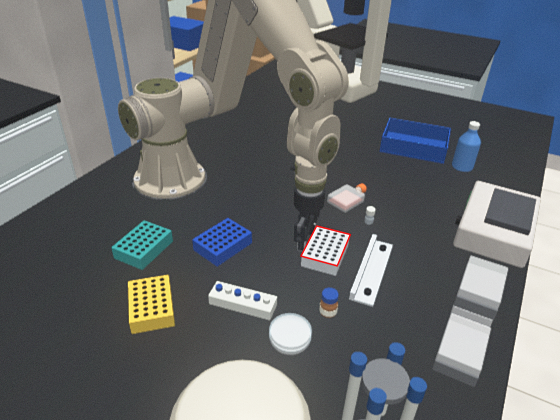

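Call:
{"api": "step_arm", "payload": {
  "targets": [
    [[0,0,0],[0,0,0.4],6.5],
    [[0,0,0],[0,0,0.5],6.5],
    [[0,0,0],[0,0,0.5],6.5],
    [[0,0,0],[0,0,0.5],6.5],
    [[0,0,0],[0,0,0.5],6.5],
    [[0,0,0],[0,0,0.5],6.5],
    [[0,0,0],[0,0,0.5],6.5],
    [[0,0,0],[0,0,0.4],6.5],
    [[0,0,0],[0,0,0.3],6.5],
    [[0,0,0],[0,0,0],6.5]
  ]
}}

```text
clock: 13.45
tcp_pos: [0.5614, -0.0804, 0.0104]
orientation: [0.707, -0.038, 0.706, 0.038]
wrist_force: [-2.3, -0.9, -1.1]
finger_gap: 0.0647
```

Run:
```python
from h import *
s=get_state();print(s['tcp_pos'],s['wrist_force'],toF(s['tcp_pos']),s['finger_gap'])
show("side","(-.05,.02)",165,"pics/s12.png")
im=cv2.imread("pics/s12.png");cv2.imwrite("pics/s12c.png",cv2.resize(im[200:320,270:430],None,fx=5,fy=5))
```

```text
[ 0.56144656 -0.08044685  0.01041593] [-2.31143535 -0.94927283 -1.12807916] [-0.11006606  0.01986167] 0.06470560618826116
side ctrF [-0.0522  0.0072] size [ 92.1 129. ] angF 90.14 cornersF [[-0.0984, 0.0716], [-0.0981, -0.0574], [-0.006, -0.0572], [-0.0063, 0.0719]]
```

View pics/s12c.png

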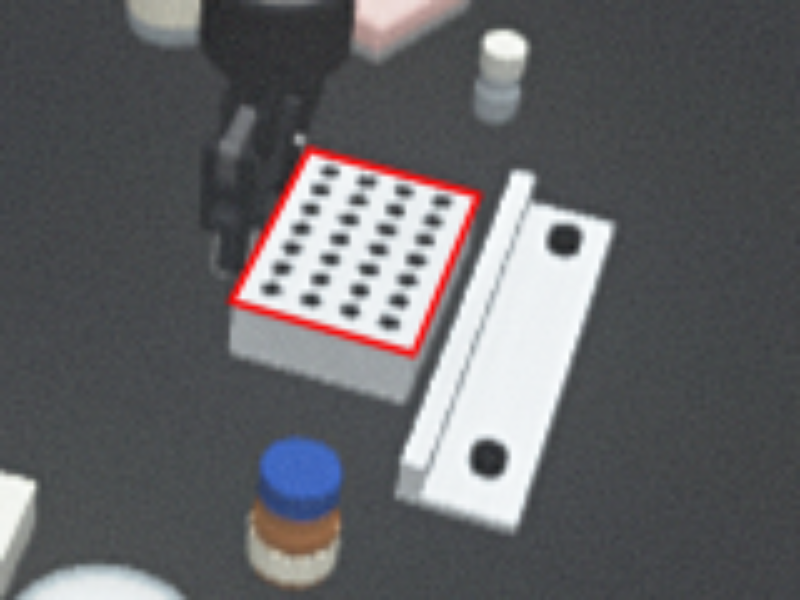

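Call:
{"api": "step_arm", "payload": {
  "targets": [
    [[0,0,0],[0,0,0.15],6.5],
    [[0,0,0],[0,0,0.15],6.5],
    [[0,0,0],[0,0,0.15],6.5],
    [[0,0,0],[0,0,0.1],6.5],
    [[0,0,0],[0,0,0.1],6.5],
    [[0,0,0],[0,0,0.1],6.5],
    [[0,0,0],[0,0,0],6.5],
    [[0,0,0],[0,0,0],6.5],
    [[0,0,0],[0,0,0],6.5],
    [[0,0,0],[0,0,0],6.5]
  ]
}}

```text
clock: 14.5
tcp_pos: [0.5673, -0.0798, 0.0106]
orientation: [0.706, -0.038, 0.706, 0.038]
wrist_force: [-4.6, 0.2, 1.5]
finger_gap: 0.065
```

Call:
{"api": "step_arm", "payload": {
  "targets": [
    [[0,0,0],[0,0,0.08],6.5],
    [[0,0,0],[0,0,0.08],6.5],
    [[0,0,0],[0,0,0],6.5],
    [[0,0,0],[0,0,0],6.5],
    [[0,0,0],[0,0,0],6.5],
    [[0,0,0],[0,0,0],6.5],
    [[0,0,0],[0,0,0],6.5],
    [[0,0,0],[0,0,0],6.5],
    [[0,0,0],[0,0,0],6.5],
    [[0,0,0],[0,0,0],6.5]
  ]
}}

```text
clock: 15.5
tcp_pos: [0.5689, -0.0796, 0.0106]
orientation: [0.706, -0.038, 0.706, 0.038]
wrist_force: [-4.7, -0.4, 1.9]
finger_gap: 0.0653
```

Run:
```python
from h import *
s=get_state();print(s['tcp_pos'],s['wrist_force'],toF(s['tcp_pos']),s['finger_gap'])
show("side","(-.05,.02)",165,"pics/s13.png")
im=cv2.imread("pics/s13.png");cv2.imwrite("pics/s13c.png",cv2.resize(im[200:320,270:430],None,fx=5,fy=5))
```

```text
[ 0.56887132 -0.07963328  0.01056932] [-4.69104817 -0.41088342  1.86799446] [-0.10259688  0.01988166] 0.06533969717010073
side ctrF [-0.0448  0.0072] size [ 92.2 128.9] angF 90.14 cornersF [[-0.0911, 0.0715], [-0.0908, -0.0574], [0.0014, -0.0572], [0.0011, 0.0718]]
```

View pics/s13c.png

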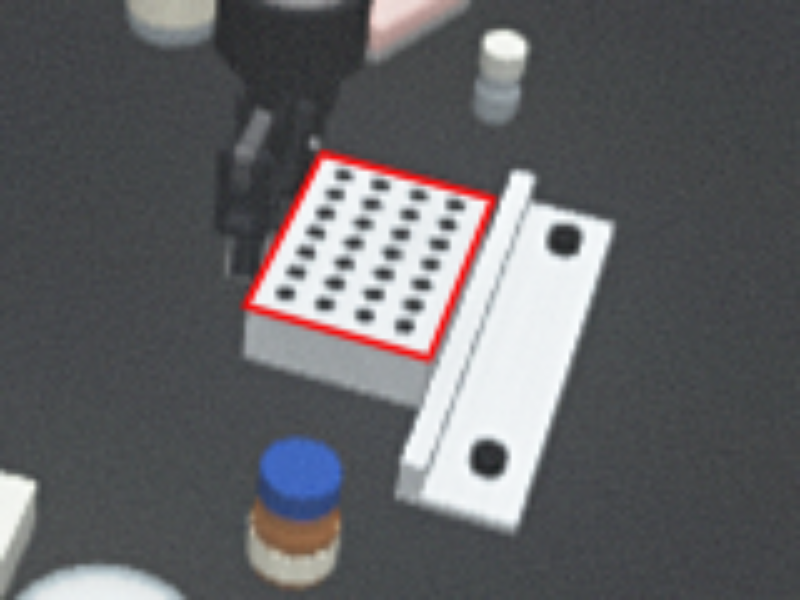

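Call:
{"api": "step_arm", "payload": {
  "targets": [
    [[0,0,0],[0,0,0.08],6.5],
    [[0,0,0],[0,0,0.08],6.5],
    [[0,0,0],[0,0,0],6.5],
    [[0,0,0],[0,0,0],6.5],
    [[0,0,0],[0,0,0],6.5],
    [[0,0,0],[0,0,0],6.5],
    [[0,0,0],[0,0,0],6.5],
    [[0,0,0],[0,0,0],6.5],
    [[0,0,0],[0,0,0],6.5],
    [[0,0,0],[0,0,0],6.5]
  ]
}}

```text
clock: 16.55
tcp_pos: [0.5705, -0.0794, 0.0105]
orientation: [0.706, -0.038, 0.706, 0.038]
wrist_force: [-5.3, 0.3, 0.9]
finger_gap: 0.0648
```

Call:
{"api": "step_arm", "payload": {
  "targets": [
    [[0,0,0],[0,0,0.08],6.5],
    [[0,0,0],[0,0,0.04],6.5],
    [[0,0,0],[0,0,0],6.5],
    [[0,0,0],[0,0,0],6.5],
    [[0,0,0],[0,0,0],6.5],
    [[0,0,0],[0,0,0],6.5],
    [[0,0,0],[0,0,0],6.5],
    [[0,0,0],[0,0,0],6.5],
    [[0,0,0],[0,0,0],6.5],
    [[0,0,0],[0,0,0],6.5]
  ]
}}

```text
clock: 17.55
tcp_pos: [0.5716, -0.0793, 0.0106]
orientation: [0.706, -0.038, 0.707, 0.038]
wrist_force: [-5.1, -1.2, 2.1]
finger_gap: 0.0648
```

Call:
{"api": "step_arm", "payload": {
  "targets": [
    [[0,0,0],[0,0,0.08],6.5],
    [[0,0,0],[0,0,0.04],6.5],
    [[0,0,0],[0,0,0],6.5],
    [[0,0,0],[0,0,0],6.5],
    [[0,0,0],[0,0,0],6.5],
    [[0,0,0],[0,0,0],6.5],
    [[0,0,0],[0,0,0],6.5],
    [[0,0,0],[0,0,0],6.5],
    [[0,0,0],[0,0,0],6.5],
    [[0,0,0],[0,0,0],6.5]
  ]
}}

```text
clock: 18.55
tcp_pos: [0.5718, -0.0793, 0.0105]
orientation: [0.705, -0.038, 0.707, 0.037]
wrist_force: [-8.7, -1.2, 4.1]
finger_gap: 0.0648
```

Run:
```python
from h import *
s=get_state();print(s['tcp_pos'],s['wrist_force'],toF(s['tcp_pos']),s['finger_gap'])
show("side","(-.05,.02)",165,"pics/s14.png")
im=cv2.imread("pics/s14.png");cv2.imwrite("pics/s14c.png",cv2.resize(im[200:320,270:430],None,fx=5,fy=5))
```

```text
[ 0.57176574 -0.07928728  0.01054829] [-8.70320294 -1.19653187  4.144527  ] [-0.09968208  0.01991812] 0.06481316422990462
side ctrF [-0.0117 -0.0243] size [151.5 246.9] angF 90.3 cornersF [[-0.0882, 0.0988], [-0.0869, -0.1482], [0.0647, -0.1474], [0.0634, 0.0995]]
```

View pics/s14c.png

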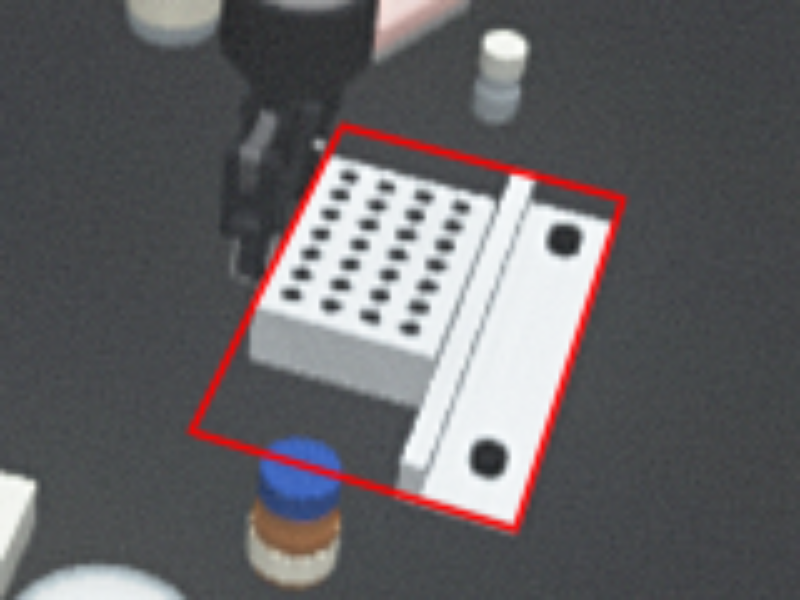

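Call:
{"api": "step_arm", "payload": {
  "targets": [
    [[0,0,0],[0,0,0.1],6.5],
    [[0,0,0],[0,0,0.1],6.5],
    [[0,0,0],[0,0,0.1],6.5],
    [[0,0,0],[0,0,0],6.5],
    [[0,0,0],[0,0,0],6.5],
    [[0,0,0],[0,0,0],6.5],
    [[0,0,0],[0,0,0],6.5],
    [[0,0,0],[0,0,0],6.5],
    [[0,0,0],[0,0,0],6.5],
    [[0,0,0],[0,0,0],6.5]
  ]
}}

```text
clock: 19.6
tcp_pos: [0.5717, -0.0793, 0.0106]
orientation: [0.703, -0.038, 0.709, 0.037]
wrist_force: [-16.9, -3.6, 11.1]
finger_gap: 0.065
```

Call:
{"api": "step_arm", "payload": {
  "targets": [
    [[0,0,0],[0,0,-0.4],6.5],
    [[0,0,0],[0,0,-0.6],6.5],
    [[0,0,0],[0,0,-1.2],6.5],
    [[0,0,0],[0,0,-1.8],6.5],
    [[0,0,0],[-3,0,0],6.5],
    [[0,0,0],[-4,0,0],6.5],
    [[0,0,0],[-4,0,0],6.5],
    [[0,0,0],[-4,0,0],6.5],
    [[0,0,0],[-4,0,-1],6.5],
    [[0,0,0],[-3,0,-2],6.5]
  ]
}}

```text
clock: 20.6
tcp_pos: [0.5093, -0.0867, 0.2337]
orientation: [0.708, -0.039, 0.704, 0.037]
wrist_force: [0.4, -0.4, -0.0]
finger_gap: 0.0651
```

Call:
{"api": "step_arm", "payload": {
  "targets": [
    [[0,0,0],[0,4,-1],6.5],
    [[0,0,0],[0,4.5,-1],6.5],
    [[0,0,0],[0,4.5,-1],6.5],
    [[0,0,0],[0,4.5,-1],6.5],
    [[0,0,0],[0,4.5,-1],6.5],
    [[0,0,0],[0,4.5,0],6.5],
    [[0,0,0],[0,4.5,0],6.5],
    [[0,0,0],[0,4.5,0],6.5],
    [[0,0,0],[0,4,0],6.5],
    [[0,0,0],[0,0,0],6.5]
  ]
}}

```text
clock: 21.6
tcp_pos: [0.4152, 0.3059, 0.2308]
orientation: [0.707, -0.039, 0.705, 0.041]
wrist_force: [0.2, -0.0, -0.1]
finger_gap: 0.0653
```

Run:
```python
from h import *
s=get_state();print(s['tcp_pos'],s['wrist_force'],s['clock'])
im=read_camera("top")[:,:,::-1];cv2.imwrite("pics/t15.png",im)
cv2.imwrite("pics/t15c.png",cv2.resize(im[70:220,160:440],None,fx=2.85,fy=2.85,interpolation=cv2.INTER_CUBIC)); 
cv2.imwrite("pics/t15d.png",cv2.resize(im[80:160,225:350],None,fx=6.4,fy=6.4,interpolation=cv2.INTER_CUBIC)); 
im=read_camera("side")[:,:,::-1]
cv2.imwrite("pics/s15c.png",cv2.resize(im[200:320,270:430],None,fx=5,fy=5))
```

```text
[0.41517142 0.30593896 0.23079085] [ 0.15850214 -0.0446113  -0.09015857] 21.6
```

View pics/t15c.png

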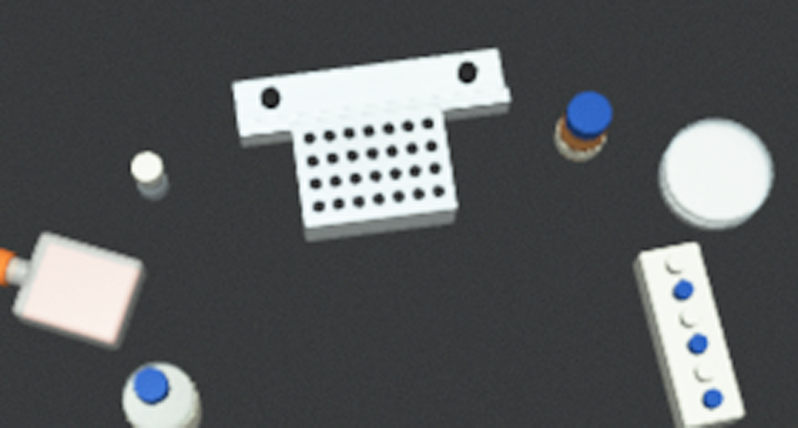

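View pics/t15d.png

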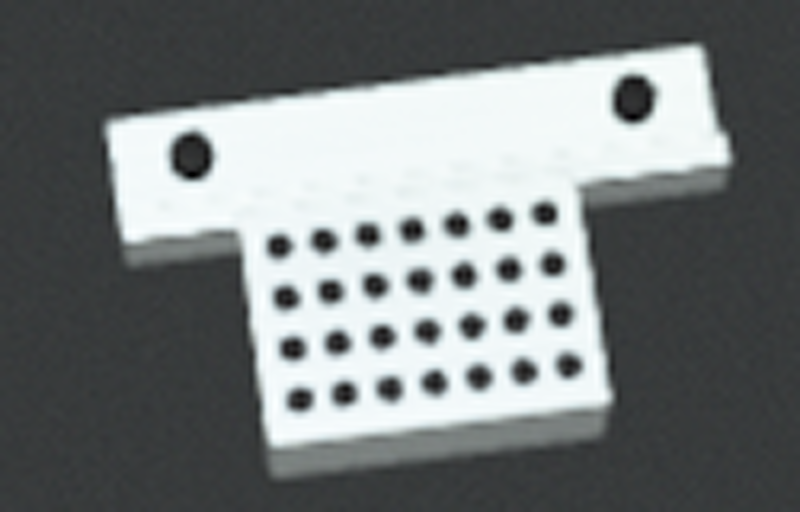

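View pics/s15c.png

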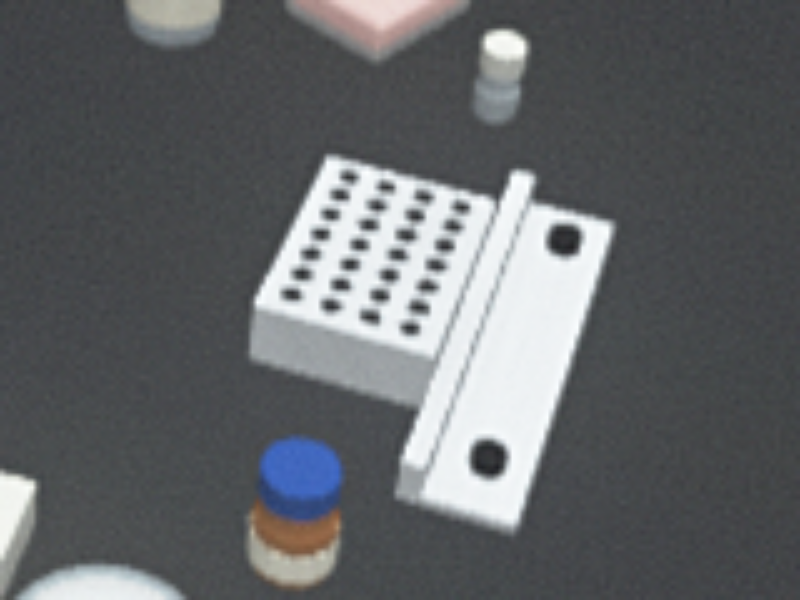

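Run:
```python
from h import *
o=np.array([225,80])
q=np.array([[268,447],[612,404]])/6.4+o
p=toF(unproj("top",q,.038));print("near edge",p, "angle",np.degrees(np.arctan2(*(p[1]-p[0]))) , "v mid",p[:,1].mean())
a=cv2.imread("pics/top0.png");b=cv2.imread("pics/t15.png")
for n,(x,y,w,h) in dict(flask=(150,148,62,46),dishes=(388,110,46,42),vial=(203,120,18,22),jar=(354,98,24,30),reagent=(200,195,34,34),rack=(381,152,42,72),fence=(240,85,60,20)).items():
    t=a[y:y+h,x:x+w];r=cv2.matchTemplate(b[y-8:y+h+8,x-8:x+w+8],t,cv2.TM_CCOEFF_NORMED);_,m,_,l=cv2.minMaxLoc(r);print(n,round(m,3),l[0]-8,l[1]-8)
```

```text
near edge [[-0.09102477  0.07182894]
 [-0.0912706  -0.05453421]] angle -179.88853815759273 v mid 0.008647366378062741
flask 1.0 0 0
dishes 1.0 0 0
vial 1.0 0 0
jar 0.999 0 0
reagent 1.0 0 0
rack 1.0 0 0
fence 1.0 0 0
```

Near edge is 91 mm from the face (92 mm expected), 0.1° off parallel, v = +9 mm, and no bystander has moved. Handing in.

```bash
python3 -c "
from workcell import *
print(hand_in())"
```

```text
the job is handed in; nothing more can be done
None
```

The block is against the fence with one long side flush along it, and I handed the job in after about 22 s. No verdict was given.

**What I did:** I turned the bare aluminium block with the closed fingertips. I pushed its near corner first, then an end corner, then the near corner again with the fingers spread so that it squared up. At that point it was about 1° off square with its centre about 95 mm from the face. I then slid it straight in with both fingertips until the arm stalled at the fence with about 20 N on it, backed off and moved the arm away.

**Last checks (top view):**
- **Flushness:** the outer long edge measures 91 mm from the face (92 mm expected), and the block is about 0.1° from parallel. No gap shows.
- **Position along the fence:** the centre is about 9 mm from the fence's middle, so nothing overhangs.
- **Bystanders:** all six show no shift in the images, and the arm touches nothing.

**What did not go to plan or disagreed:**
- The end-corner push slid the block sideways about 45 mm and turned it only 9°. The next push made up the turn.
- The side camera read the block 2–3 mm differently from the top camera. While the block rested on the fence, the side camera's automatic fit merged the two. For flushness I relied on the top view and on the force rising while the tool stood still.

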